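# Fit a filter in the peelings caddy's lid and hold the lid open

## Task

Get the green peelings caddy ready for me: while its lid is shut, set the fresh charcoal filter cassette flat and fully down in the empty grey recess on top of the lid and let go of it. Then lift the lid by its wooden tab to 60 degrees open, with the filter still lying in its recess, and finish the job holding it there without letting go (the lid falls shut by itself), so that I can scrape the lemon scraps into the caddy. Leave the jug, the mug and the board with its lemon pieces where they are.

Things in the scene. Friction and masses are not known exactly. Their poses are not given: they have to be found in the camera images.
- filter: Charcoal filter cassette, flat on the worktop between the caddy and the board: black slab 62 (x) x 84 (y) x 16 mm with an upright white pull rib across its middle, 46 mm long in x, 13 mm thick in y, its top 38 mm above the underside. Origin: centre of the underside; z up through the rib. About 0.07 kg. It fits either way round (half a turn about z).
- caddy: Green peelings caddy on rubber feet; it does not move. Open pail 165 (x) x 195 (y) x 133 mm high, walls 4 mm; the lid's upper face is at 141 mm. Origin: centre of its underside, on the worktop; the front with the lid's wooden tab faces its own -x, the hinge is at +x; z up. A wire carrying bail lies folded down behind it.
- caddy_lid (a joint): Opening angle of the caddy's lid, rad: 0 shut, 1.047 = 60 degrees open, stop at 1.75. The front edge rises as it grows. The hinge turns freely, with no spring, catch or stay: let go below about 1.5 rad the lid (0.35 kg) falls shut; about 2 N upward at the tab lifts it.
- lid_hinge (a point): Middle of the lid's hinge line, 85 mm behind (+x of) the caddy's origin and 133 mm above the worktop. The hinge line runs along the caddy's y. Frame turns with the lid: x from the tab to the hinge, z out of the lid's top face.
- lid_tab (a point): In the wooden tab that sticks out level in front of the lid: 22 mm wide (y), 12 mm thick (z), 50 mm out from the lid's edge, nothing beside or below it. This point is 18 mm from the tip, 206 mm from the hinge line, 6 mm above it in the lid's z (139 mm above the worktop when shut). Pinched across its 22 mm width it turns easily between the finger pads. Frame turns with the lid.
- lid_pocket (a point): Centre of the floor of the filter recess, in the grey housing (94 x 116 mm) on the lid; empty at the start. Recess 67 (x) x 89 (y) mm, 14 mm deep, rim chamfered 3 mm; with the lid shut its floor is 141 mm above the worktop. 88 mm from the hinge line. Frame turns with the lid: x from tab to hinge, z out of the recess. The seated filter's origin is at this point, its y along this y.
- glass_jug: Glass jug of lemon water, 121 x 189 x 245 mm, standing behind the caddy and to its left; bystander. Origin: centre of the underside.
- mug: White mug with blue flowers, 82 x 114 x 91 mm, in front of the caddy and to its right; bystander. Origin: middle of the underside of mug and handle.
- round_board: Round wooden chopping board with a short handle, 326 x 413 x 22 mm, flat on the worktop to the left; bystander. Origin: centre of the underside, handle to its -y.
- half_lemon: Half a lemon lying on the board, 57 x 58 x 55 mm; bystander. Origin: centre of its underside.
- lemon_end: Cut end of a lemon lying on the board, 52 x 54 x 30 mm; bystander. Origin: centre of its underside.
- lemon_slice: Round lemon slice lying on the board, 54 mm across, 7 mm thick; bystander. Origin: centre of its underside.

How it is judged:
By the outcome, as a careful person would: the job done as asked, in the order asked, and still so for the second after the job is handed in, while the arm keeps its last pose, push and grip.
It also fails if it takes over 61 s, if anything falls off the work surface, if the arm or the gripper's body presses on something with over 40 N, if the wrist force passes 120 N, or if a joint passes its speed limit or range.

## Robot

A 6-joint arm with a two-finger parallel gripper is mounted at the origin on a cart in front of the work surface, level with it; the furniture and walls round the work are solid. World frame = base frame: x ahead of the robot, y to its left, z up, the work surface at z = 0. Lengths are in m, angles in rad, forces in N, time in s.
With the tool pointing down it reaches from about 0.25 to 0.725 m from the base axis. Payload 4 kg.
Tool frame: the origin (TCP) lies at the very end of the fingers, on their centre line; the grasp point (between the pads) lies 19 mm behind it; z points along the fingers, y is the line along which they close (so a half turn about z gives the same grasp; the last joint's range is limited). The gripper opens to 85 mm and grips with 20 to 120 N. Pads are 22 mm wide; open, the fingers measure 114 mm over their backs; the gripper's body (76 mm by 85 mm) begins 54 mm behind the grasp point. The pads swing forward as they close: fully open they stand 13 mm farther back than shut.
Start: joints at [1.326, 0.241, 0.005, 1.335, 0, 1.571], TCP at [0.121, 0.485, 0.231] pointing down, gripper open.
Joint ranges: [-2.72, 2.72], [-1.05, 1.87], [-1.09, 1.28], [-1.99, 2.15], [-1.42, 1.44], [-3.14, 3.14]. Speed limits (rad/s): [2.79, 2.79, 3.14, 3.14, 3.14, 3.14].

## Interface

Orientations are given as a unit quaternion [x, y, z, w].
In Python, from workcell import bot, vision, workorder gives the robot as it stands.
- The arm moves only by the shell command python3 -m creep 'ROWS' [OPENING]. ROWS is JSON, a list of rows, each a list of 2 entries, a list of its own where there are three numbers: the shift along the tool's x, y, z in mm, then the turn, a rotation vector about the tool's x, y, z in rad. In form: [[[dx, dy, dz], [wx, wy, wz]], ...]. A call has 1 to 12 rows; each row shifts and turns the commanded pose from where the row before left it, along the tool's axes as they then stand; what a row does not reach is not made up. A row lasts 1/8 s, in which the tool goes at most 62.5 mm and 10.7 degrees, less where a joint would pass 70% of its speed; a pose out of reach is approached as far as the arm can. A call is refused whole if a number of a shift passes 62.5 or a number of a turn 0.188, either way. A call with a gripper value outside its range is refused whole. OPENING is the finger opening in mm, from 0 to 85.4, set as the call begins (- or left out, the last holds). The fingers move at their own pace and stop on an object; the grip force is fixed at half the most. Time passes only in rows, so rows that do not move let the fingers close. It gives the time, the measured TCP pose, the force, the opening and the grip force at its end, in the units of the state.
- bot.get_obs(): the state, without advancing time (a new reading comes with each control period).
- vision.camera(name): name is "scene" or "top"; returns a dict with "image" (480x640x3 uint8, blue, green, red), "z_map" (480x640 float32, m along the optical axis (not along the pixel's ray), 0 where there is no reading), "K" (3x3 intrinsics, pixels), "rvec" (rotation vector, rad) and "tvec" (3), from world to camera coordinates, as OpenCV has them. Camera axes: x right, y down, z forward; pixel columns grow to the right and rows downward; lengths in m; the calibration is good to about 2 mm. A picture is of the moment at which its call begins.
- workorder.job_done(): hands the job in; it is judged then, once.
Trained networks look in a picture, given as the dict that the camera call returned (one of the last four; its "shot" number tells which), for a name from the list of things; names that differ only in an ending like _2 or _b are one class to them, and where a whole thing is asked for, a point or a joint stands for the part that bears it (a point fixed in the world has none). Each returns a list of dicts, best first, with "score" (0 to 1); they miss things now and then, are a little off and sometimes report something else, mostly with a low value. They report only what shows in the picture. A call takes as long as a camera call.
- vision.spot_in(picture, query): "position" ([column, row] in pixels, amid what is visible of it).
- vision.place_of(picture, query): "position" ([column, row] in pixels: a listed point, or the origin of a listed thing).
The state is a dict: "clock": time; "joint_pos": joint angles; "joint_vel": joint speeds; "tau": joint torques, N m; "eef_pos": TCP position; "tool_rot": TCP orientation; "ft_force": force on the tool from outside, world axes, zero at the start; "ft_torque": the same for the moment, N m; "grip_width": finger opening in m; "grasp_force": force on a finger pad.
Only numpy, scipy, OpenCV 4.12 (cv2) and the standard library are available. Lean on these libraries where they do the work, as an engineer would, in place of code of your own. Each camera call takes 0.05 s, during which the arm holds its last target. There are 200 camera calls.

## Working session

There is one attempt and no reset: what is moved stays moved. The work goes in short steps, Python scripts to look and compute and a shell command to move; the robot and the scene stay as the last step left them, time stands still between calls to the robot, and variables do not carry over. Pictures are saved under pics/ and viewed, at most 10 in all, crops included, and the job is handed in when it is done.

```bash
mkdir -p pics
cat > h.py <<'E'
import numpy as np, cv2
from scipy.spatial.transform import Rotation as R
from workcell import bot, vision, workorder
def ray(p,uv):
    Rm=cv2.Rodrigues(np.array(p["rvec"],float))[0]; t=np.array(p["tvec"],float).ravel()
    K=np.array(p["K"]); d=Rm.T@np.linalg.inv(K)@np.array([uv[0],uv[1],1.]); return -Rm.T@t,d
def at_z(p,uv,z):
    c,d=ray(p,uv); return c+d*(z-c[2])/d[2]
def cloud(p):
    z=p["z_map"]; c,_=ray(p,(0,0)); K=np.array(p["K"]); Rm=cv2.Rodrigues(np.array(p["rvec"],float))[0]
    v,u=np.mgrid[:480,:640]; d=np.stack([u,v,np.ones_like(u)],-1)@np.linalg.inv(K).T@Rm
    return c+d*z[...,None]
E
python3 - <<'E'
from h import *
o=bot.get_obs(); print({k:np.round(v,3) for k,v in o.items()})
for n in ("top","scene"):
    p=vision.camera(n); cv2.imwrite(f"pics/{n}0.png",p["image"]); W=cloud(p)
    np.savez(f"{n}0.npz",**{k:np.array(v) for k,v in p.items()})
    print(n,ray(p,(320,240)))
    for q,z in (("filter",0),("caddy",0),("lid_hinge",.133),("lid_tab",.139),("lid_pocket",.141),("mug",0),("glass_jug",0),("round_board",0)):
        for r in vision.place_of(p,q)[:2]:
            uv=r["position"]; print(q,np.round(uv,1),round(r["score"],2),np.round(at_z(p,uv,z),3),np.round(W[int(min(479,max(0,uv[1]))),int(min(639,max(0,uv[0])))],3))
E
```

```text
{'clock': np.float64(0.0), 'joint_pos': array([1.326, 0.241, 0.004, 1.335, 0.   , 1.571]), 'joint_vel': array([-0.   , -0.002, -0.   , -0.   , -0.001,  0.001]), 'tau': array([-1.0000e-03, -3.7232e+01,  2.5241e+01,  1.7000e-02, -0.0000e+00,
       -0.0000e+00]), 'eef_pos': array([0.121, 0.484, 0.23 ]), 'tool_rot': array([ 0.122,  0.993, -0.001, -0.   ]), 'ft_force': array([ 0.255, -0.494, -0.29 ]), 'ft_torque': array([-0.035,  0.019, -0.038]), 'grasp_force': np.float64(0.0), 'grip_width': np.float64(0.086)}
top (array([0.28528921, 0.17800074, 1.41207424]), array([ 0.21337516,  0.00356036, -0.97707598]))
filter [309.1 286.6] 0.7 [0.453 0.208 0.   ] [0.45  0.207 0.041]
caddy [364.3 223.1] 0.94 [0.653 0.053 0.   ] [0.617 0.066 0.137]
lid_hinge [361.1 185.6] 0.81 [0.724 0.077 0.133] [0.725 0.078 0.137]
lid_tab [370.8 259.2] 0.59 [0.518 0.045 0.139] [0.519 0.047 0.141]
lid_tab [308.4 288.3] 0.27 [0.432 0.206 0.139] [0.445 0.21  0.032]
lid_pocket [365.  211.6] 0.97 [0.648 0.065 0.141] [0.651 0.065 0.138]
lid_pocket [362.  226.7] 0.52 [0.606 0.072 0.141] [0.604 0.073 0.155]
mug [425.2 315.5]
[... 198 characters left out ...]
15.9 262.6] 0.82 [0.509 0.486 0.   ] [0.507 0.484 0.02 ]
scene (array([0.12706786, 0.86072526, 0.80040183]), array([ 0.43459845, -0.62718333, -0.64636541]))
caddy [338.5 236.1] 0.59 [0.635 0.046 0.   ] [0.576 0.143 0.095]
lid_hinge [302.2 182.1] 0.63 [0.731 0.061 0.133] [0.726 0.068 0.139]
lid_tab [382.7 197.8] 0.58 [0.537 0.02  0.139] [ 0.729 -0.368 -0.164]
lid_pocket [337.8 190.1] 0.92 [0.636 0.052 0.141] [0.64  0.05  0.138]
mug [462. 234.] 0.92 [ 0.385 -0.13   0.   ] [ 0.372 -0.079  0.041]
mug [280.9 407. ] 0.34 [0.466 0.499 0.   ] [0.449 0.519 0.042]
glass_jug [249.7 268. ] 0.93 [0.744 0.257 0.   ] [0.727 0.276 0.025]
round_board [270.5 389.6] 0.91 [0.503 0.482 0.   ] [0.495 0.491 0.02 ]
```

Run:
```python
from h import *
p=dict(np.load("top0.npz")); W=cloud(p); im=p["image"]
x,y,z=W[...,0],W[...,1],W[...,2]
def rect(m,name):
    m=m.astype(np.uint8); n,l,s,c=cv2.connectedComponentsWithStats(m)
    i=1+np.argmax(s[1:,4]); P=W[l==i]
    r=cv2.minAreaRect((P[:,:2]*1000).astype(np.float32)); print(name,s[i,4],np.round(r[0],1),np.round(r[1],1),round(r[2],1),np.median(P[:,2]).round(4))
near=(abs(x-.45)<.09)&(abs(y-.205)<.085)
rect(near&(z>.009)&(z<.05)&(im.max(2)<90),"slab")
rect(near&(z>.026)&(z<.06),"rib")
c=(abs(x-.63)<.2)&(abs(y-.06)<.15)
rect(c&(z>.149)&(z<.175),"housing")
rect(c&(z>.125)&(z<.175)&(x>.5),"lid")
rect((abs(x-.51)<.04)&(abs(y-.045)<.06)&(z>.12)&(z<.16),"tab")
big=cv2.resize(im[150:350,230:480],(750,600),interpolation=cv2.INTER_CUBIC); cv2.imwrite("pics/top0c.png",big)
```

```text
slab 525 [451.9 208.4] [61.9 83. ] 22.0 0.0147
rib 74 [451.8 208.5] [46.1 12.6] 21.8 0.0363
housing 647 [641.7  58.7] [ 95.4 116.7] 7.0 0.1529
lid 4825 [621.1  56.2] [229. 206.] 6.7 0.1397
tab 134 [529.1  45.9] [43.7 21.7] 7.1 0.1425
```

View pics/top0c.png

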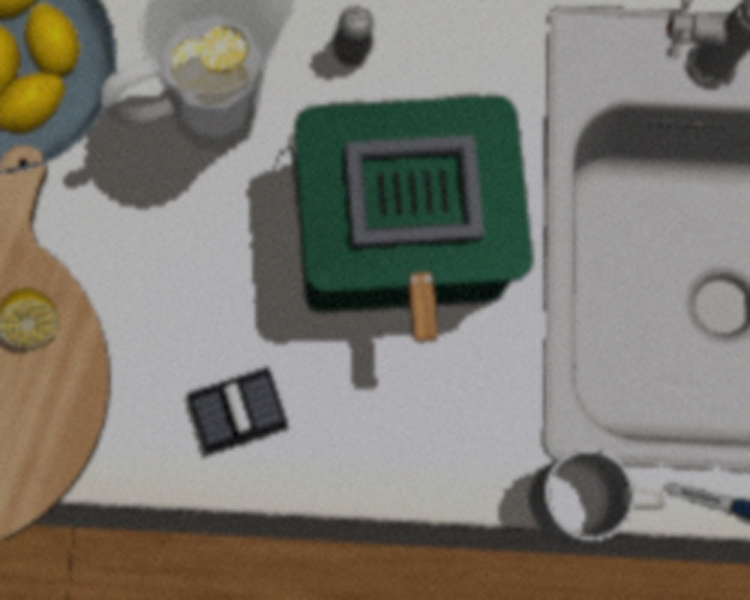

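View pics/scene0.png

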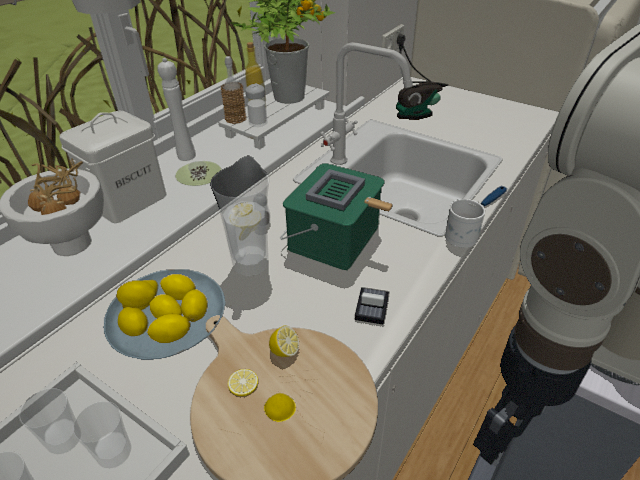

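The top crop shows the filter at about (237,412), the caddy with its recess empty at (413,190), and the tab at (423,305). The depth rectangles agree with the given sizes: filter yaw 22°, caddy yaw 7°. Next I turn the tool and go above the filter.

```bash
cat > togo.py <<'E'
# togo.py x y z yaw_deg tilt_deg : remaining shift in the present tool axes (mm), in the target axes, and turn (present axes)
import sys; from h import *
x,y,z,yaw,tilt=map(float,sys.argv[1:])
o=bot.get_obs(); A=R.from_quat(o["tool_rot"]); d=np.array([x,y,z])-o["eef_pos"]
c,s=np.cos(np.radians(yaw)),np.sin(np.radians(yaw))
T=R.from_matrix(np.array([[-c,-s,0],[-s,c,0],[0,0,-1.]]))*R.from_euler("y",-tilt,degrees=True)
print("t",round(float(o["clock"]),2),"pos",np.round(o["eef_pos"],4),"shift now-axes",np.round(1000*A.inv().apply(d),1),"target-axes",np.round(1000*T.inv().apply(d),1),"turn",np.round((A.inv()*T).as_rotvec(),3),
 "tool z target",np.round(T.apply([0,0,1]),2),"F",np.round(o["ft_force"],1),"w",round(float(o["grip_width"]),4),"j",np.round(o["joint_pos"],2))
E
python3 -m creep '[[[0,0,0],[0,0,-0.157]],[[0,0,0],[0,0,-0.157]],[[0,0,0],[0,0,-0.157]],[[0,0,0],[0,0,-0.157]],[[-20,-38,0],[0,0,0]],[[-20,-38,0],[0,0,0]],[[-20,-38,0],[0,0,0]],[[-20,-38,0],[0,0,0]],[[-20,-38,0],[0,0,0]],[[-20,-38,0],[0,0,0]],[[-20,-38,0],[0,0,0]],[[-20,-38,0],[0,0,0]]]' 60
python3 togo.py .452 .2085 .06 22 0
```

```text
clock: 2.4
eef_pos: [0.3843, 0.262, 0.2315]
tool_rot: [-0.19, 0.982, 0.0, 0.0]
ft_force: [-0.0, 0.6, 0.2]
grip_width: 0.0597
grasp_force: 0.0
t 2.4 pos [0.3843 0.262  0.2315] shift now-axes [-42.7 -75.  171.5] target-axes [-42.7 -75.  171.5] turn [ 0.     0.001 -0.001] tool z target [ 0.  0. -1.] F [-0.   0.6  0.2] w 0.0597 j [ 0.6   0.17 -0.08  1.32  0.    0.22]
```

```bash
python3 -m creep '[[[-21,-37,0],[0,0,0]],[[-22,-38,0],[0,0,0]],[[0,0,40],[0,0,0]],[[0,0,50],[0,0,0]],[[0,0,50],[0,0,0]],[[0,0,30],[0,0,0]],[[0,0,0],[0,0,0]],[[0,0,0],[0,0,0]]]' 60 >/dev/null
python3 togo.py .452 .2085 .019 22 0
```

```text
t 3.4 pos [0.4522 0.21   0.0626] shift now-axes [ 0.8 -1.3 43.6] target-axes [ 0.7 -1.3 43.6] turn [ 0.     0.002 -0.001] tool z target [ 0.  0. -1.] F [1.  0.8 0.3] w 0.0597 j [ 0.43  0.38 -0.28  0.91  0.    0.05]
```

```bash
python3 -m creep '[[[1,-1,15],[0,0,0]],[[0,0,15],[0,0,0]],[[0,0,12],[0,0,0]],[[0,0,0],[0,0,0]]]' 60
python3 -m creep '[[[0,0,0],[0,0,0]],[[0,0,0],[0,0,0]],[[0,0,0],[0,0,0]],[[0,0,0],[0,0,0]],[[0,0,0],[0,0,0]],[[0,0,0],[0,0,0]]]' 0
python3 -m creep '[[[0,0,-20],[0,0,0]],[[0,0,-45],[0,0,0]],[[0,0,-45],[0,0,0]],[[0,0,-45],[0,0,0]],[[0,0,-45],[0,0,0]],[[0,0,0],[0,0,0]],[[0,0,0],[0,0,0]]]'
python3 togo.py .642 .0587 .215 7 0
python3 - <<'E'
from h import *
p=vision.camera("scene"); cv2.imwrite("pics/s1.png",cv2.resize(p["image"][80:380,200:600],(800,600)))
E
```

```text
clock: 3.9
eef_pos: [0.4499, 0.2079, 0.0186]
tool_rot: [-0.19, 0.982, -0.0, -0.001]
ft_force: [0.7, 0.1, -0.5]
grip_width: 0.0596
grasp_force: 0.0
clock: 4.65
eef_pos: [0.4512, 0.2084, 0.02]
tool_rot: [-0.19, 0.982, 0.0, 0.001]
ft_force: [-1.6, -0.8, 5.7]
grip_width: 0.012
grasp_force: 61.5
clock: 5.52
eef_pos: [0.4501, 0.208, 0.2184]
tool_rot: [-0.19, 0.982, -0.0, -0.001]
ft_force: [0.3, 0.5, -0.7]
grip_width: 0.0116
grasp_force: 60.9
t 5.53 pos [0.4501 0.208  0.2184] shift now-axes [-122.2 -210.2    3.3] target-axes [-172.3 -171.5    3.4] turn [-0.    -0.001  0.261] tool z target [ 0.  0. -1.] F [ 0.3  0.5 -0.7] w 0.0116 j [ 0.43  0.24 -0.03  1.3   0.    0.05]
```

View pics/s1.png

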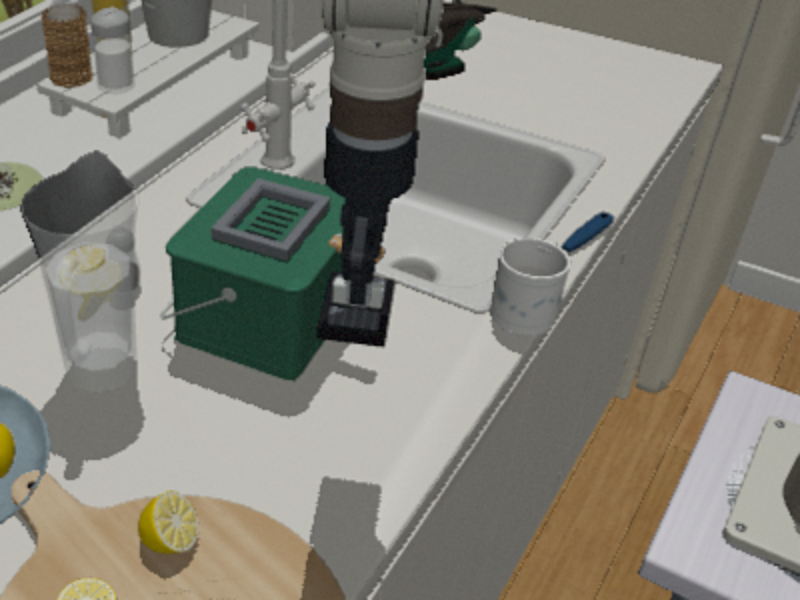

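The filter hangs level in the fingers (crop 355,310). Next I take it over the recess.

```bash
python3 -m creep '[[[0,0,0],[0,0,0.13]],[[0,0,0],[0,0,0.13]],[[-34,-34,0],[0,0,0]],[[-35,-34,0],[0,0,0]],[[-35,-35,0],[0,0,0]],[[-34,-34,0],[0,0,0]],[[-34,-34,0],[0,0,0]],[[0,0,0],[0,0,0]],[[0,0,0],[0,0,0]],[[0,0,0],[0,0,0]]]' >/dev/null
python3 togo.py .642 .0587 .161 7 0
python3 - <<'E'
from h import *
p=vision.camera("top"); W=cloud(p)
x,y,z=W[...,0],W[...,1],W[...,2]; im=p["image"]
m=((abs(x-.63)<.1)&(abs(y-.06)<.1)&(z>.149)&(z<.167))
P=W[m]; r=cv2.minAreaRect((P[:,:2]*1000).astype(np.float32)); print("housing",r,m.sum())
m=((abs(x-.63)<.1)&(abs(y-.06)<.1)&(z>.19)&(z<.225)&(im.max(2)<110))
P=W[m]; r=cv2.minAreaRect((P[:,:2]*1000).astype(np.float32)); print("slab",r,m.sum(),np.median(P[:,2]))
cv2.imwrite("pics/t2.png",cv2.resize(im[150:300,270:470],(800,600),interpolation=cv2.INTER_CUBIC))
E
```

```text
t 6.83 pos [0.6412 0.0605 0.2188] shift now-axes [-0.6 -1.9 57.8] target-axes [-0.5 -1.9 57.8] turn [ 0.    -0.002  0.002] tool z target [ 0.  0. -1.] F [ 0.2  0.5 -1. ] w 0.0115 j [ 0.09  0.54  0.42  1.45  0.   -0.03]
housing ((637.5726318359375, 87.04725646972656), (93.15707397460938, 58.964630126953125), 6.493744373321533) 216
slab ((625.279296875, 82.52638244628906), (36.497825622558594, 43.07730484008789), 6.060476779937744) 206 0.21292563740257564
```

View pics/t2.png

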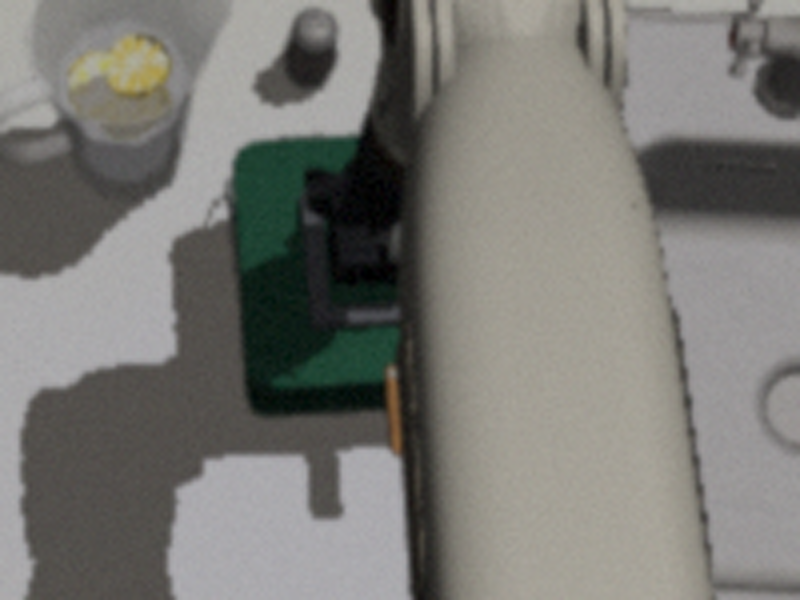

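The arm hides most of the recess from the top camera, but the visible slab edge (crop 335,270) lies inside the housing. Next I centre it and descend, watching the force.

```bash
python3 -m creep '[[[-1,-2,20],[0,0,0]],[[0,0,15],[0,0,0]],[[0,0,5],[0,0,0]],[[0,0,4],[0,0,0]],[[0,0,0],[0,0,0]],[[0,0,0],[0,0,0]]]'
python3 togo.py .642 .0587 .161 7 0
python3 - <<'E'
from h import *
p=vision.camera("scene"); cv2.imwrite("pics/s2.png",cv2.resize(p["image"][140:260,260:420],(800,600),interpolation=cv2.INTER_CUBIC))
E
```

```text
clock: 7.62
eef_pos: [0.6439, 0.0578, 0.1759]
tool_rot: [-0.062, 0.998, 0.0, 0.001]
ft_force: [0.3, -0.3, -0.3]
grip_width: 0.0117
grasp_force: 60.9
t 7.62 pos [0.6439 0.0578 0.1759] shift now-axes [ 1.8  1.2 14.9] target-axes [ 1.7  1.1 14.9] turn [-0.     0.001  0.001] tool z target [ 0.  0. -1.] F [ 0.3 -0.3 -0.3] w 0.0117 j [ 0.09  0.56  0.34  1.35  0.   -0.03]
```

View pics/s2.png

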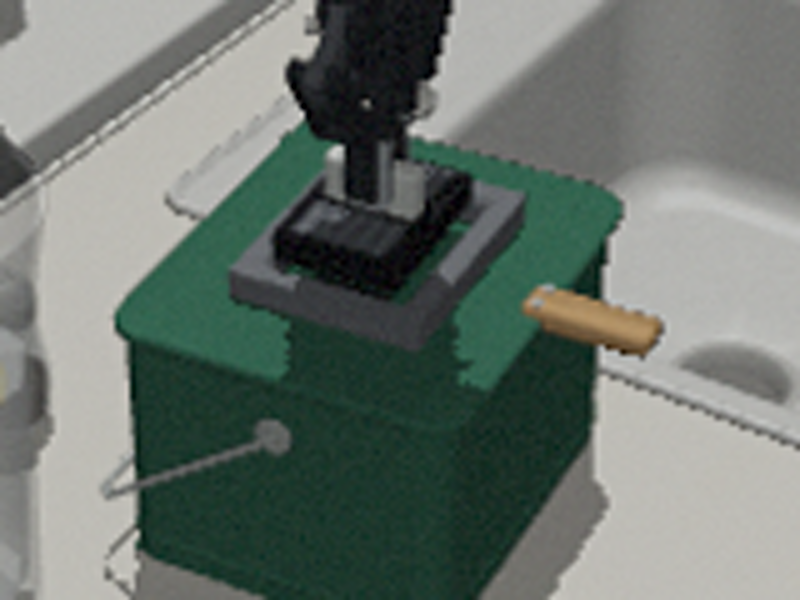

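The slab is level just above the rim (crop 375,220), slightly towards the hinge. I'll correct that and go down.

```bash
python3 -m creep '[[[2,1,0],[0,0,0]],[[0,0,4],[0,0,0]],[[0,0,4],[0,0,0]],[[0,0,3],[0,0,0]],[[0,0,0],[0,0,0]]]'
python3 togo.py .642 .0587 .161 7 0
```

```text
clock: 8.3
eef_pos: [0.6423, 0.0577, 0.1727]
tool_rot: [-0.061, 0.998, 0.0, 0.004]
ft_force: [-10.0, -5.6, 29.6]
grip_width: 0.0115
grasp_force: 67.9
t 8.3 pos [0.6423 0.0577 0.1727] shift now-axes [ 0.2  1.  11.7] target-axes [ 0.2  1.  11.7] turn [-0.     0.008  0.001] tool z target [ 0.  0. -1.] F [-10.   -5.6  29.6] w 0.0115 j [ 0.09  0.55  0.32  1.33 -0.   -0.03]
```

```bash
python3 -m creep '[[[0,0,-8],[0,0,0]],[[0,0,-4],[0,0,0]],[[0,0,0],[0,0,0]],[[0,0,0],[0,0,0]]]'
python3 togo.py .642 .0587 .161 7 0
python3 - <<'E'
from h import *
p=vision.camera("scene"); W=cloud(p); x,y,z=W[...,0],W[...,1],W[...,2]; im=p["image"]
b=(abs(x-.64)<.08)&(abs(y-.06)<.09)
for lo,hi,n in ((.148,.159,"housing"),(.164,.1815,"slab"),(.185,.2,"rib?")):
    P=W[b&(z>lo)&(z<hi)]
    u=(P[:,:2]-[.642,.0587])@np.array([[np.cos(np.radians(7)),-np.sin(np.radians(7))],[np.sin(np.radians(7)),np.cos(np.radians(7))]])
    print(n,len(P),np.round(1000*np.percentile(u,[1,3,50,97,99],axis=0),1).tolist(), np.percentile(P[:,2],[5,50,95]).round(4))
cv2.imwrite("pics/s3.png",cv2.resize(im[150:230,285:395],(800,582),interpolation=cv2.INTER_CUBIC))
E
```

```text
clock: 8.8
eef_pos: [0.6411, 0.0586, 0.175]
tool_rot: [-0.062, 0.998, -0.0, -0.001]
ft_force: [0.8, -0.8, 0.1]
grip_width: 0.0114
grasp_force: 60.9
t 8.8 pos [0.6411 0.0586 0.175 ] shift now-axes [-1.  0. 14.] target-axes [-0.9  0.  14. ] turn [ 0.    -0.002  0.001] tool z target [ 0.  0. -1.] F [ 0.8 -0.8  0.1] w 0.0114 j [ 0.09  0.56  0.33  1.35  0.   -0.03]
housing 516 [[-50.3, -59.9], [-49.7, -56.7], [-29.4, 37.0], [43.7, 55.8], [44.4, 56.6]] [0.1493 0.1528 0.157 ]
slab 474 [[-34.4, -40.6], [-33.9, -37.6], [-12.8, 15.4], [24.7, 41.7], [26.8, 43.0]] [0.1656 0.1691 0.1782]
rib? 109 [[-26.5, -9.7], [-25.3, -8.7], [-11.0, 9.5], [18.0, 19.8], [18.5, 20.0]] [0.1862 0.1911 0.1989]
```

View pics/s3.png

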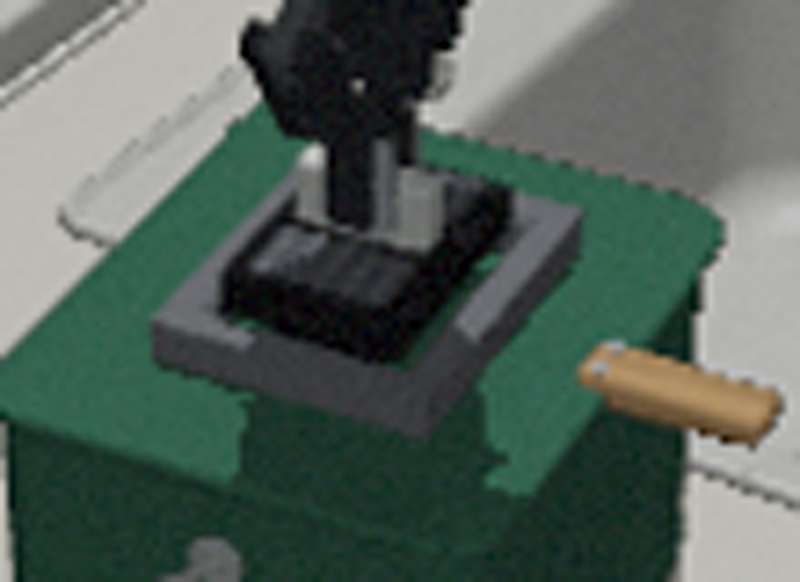

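The slab sits near the middle of the recess in this view. Measured in the same camera, x' is aligned and y' is about 1.5 mm too far left. I'll nudge it and descend gently, with torque for diagnosis.

```bash
python3 -m creep '[[[0.5,-1.5,0],[0,0,0]],[[0,0,3],[0,0,0]],[[0,0,3],[0,0,0]],[[0,0,0],[0,0,0]]]'
python3 togo.py .642 .0587 .161 7 0
python3 - <<'E'
from h import *
o=bot.get_obs(); print(o["ft_force"],o["ft_torque"])
p=vision.camera("scene"); W=cloud(p); x,y,z=W[...,0],W[...,1],W[...,2]
b=(abs(x-.64)<.08)&(abs(y-.06)<.09)
for lo,hi in ((.1505,.1555),(.162,.172)):
    m=b&(z>lo)&(z<hi); r=cv2.minAreaRect((W[m][:,:2]*1000).astype(np.float32)); print(np.round(r[0],1),np.round(r[1],1),round(r[2],1))
E
```

```text
clock: 9.35
eef_pos: [0.6408, 0.0569, 0.1697]
tool_rot: [-0.062, 0.998, -0.0, -0.001]
ft_force: [0.7, -0.2, -0.4]
grip_width: 0.0112
grasp_force: 60.9
t 9.35 pos [0.6408 0.0569 0.1697] shift now-axes [-1.4  1.6  8.7] target-axes [-1.4  1.6  8.7] turn [ 0.    -0.001  0.001] tool z target [ 0.  0. -1.] F [ 0.7 -0.2 -0.4] w 0.0112 j [ 0.09  0.56  0.32  1.33  0.   -0.03]
[ 0.65041772 -0.17244716 -0.35280991] [ 0.04519309  0.01675627 -0.01582117]
[639.8  56.1] [ 94.6 121.5] 7.1
[637.8  59. ] [63.1 86. ] 8.7
```

It has entered the recess without force, so I continue down.

```bash
python3 -m creep '[[[0,0,3],[0,0,0]],[[0,0,3],[0,0,0]],[[0,0,2],[0,0,0]],[[0,0,1],[0,0,0]],[[0,0,0],[0,0,0]]]'
python3 togo.py .642 .0587 .161 7 0
```

```text
clock: 10.02
eef_pos: [0.6411, 0.0569, 0.1613]
tool_rot: [-0.062, 0.998, -0.0, 0.0]
ft_force: [0.4, 0.6, -1.3]
grip_width: 0.0115
grasp_force: 60.8
t 10.03 pos [0.6411 0.0569 0.1613] shift now-axes [-1.1  1.6  0.3] target-axes [-1.1  1.6  0.3] turn [-0.     0.     0.001] tool z target [ 0.  0. -1.] F [ 0.4  0.6 -1.3] w 0.0115 j [ 0.09  0.56  0.31  1.31 -0.   -0.03]
```

```bash
python3 -m creep '[[[0,0,1],[0,0,0]],[[0,0,1],[0,0,0]],[[0,0,0],[0,0,0]]]'
python3 -m creep '[[[0,0,0],[0,0,0]],[[0,0,0],[0,0,0]],[[0,0,0],[0,0,0]],[[0,0,0],[0,0,0]]]' 35
python3 -m creep '[[[0,0,-10],[0,0,0]],[[0,0,-30],[0,0,0]],[[0,0,-40],[0,0,0]],[[0,0,-40],[0,0,0]],[[40,0,0],[0,0,0]],[[60,0,0],[0,0,0]],[[60,0,0],[0,0,0]],[[60,0,0],[0,0,0]],[[0,0,0],[0,0,0]],[[0,0,0],[0,0,0]]]'
python3 - <<'E'
from h import *
for n in ("scene","top"):
    p=vision.camera(n); W=cloud(p); x,y,z=W[...,0],W[...,1],W[...,2]; im=p["image"]
    b=(abs(x-.64)<.06)&(abs(y-.06)<.07)
    m=b&(z>.17)&(z<.19); print(n,"rib",m.sum(),np.percentile(z[m],[50,95]).round(4) if m.sum() else 0, np.round(np.mean(W[m],0),4))
    m=b&(abs(x-.64)<.03)&(abs(y-.06)<.04)&(z<.168)&(im.max(2)<100); print("slab",np.percentile(z[m],[5,50,95]).round(4), np.polyfit(x[m],z[m],1)[0].round(3),np.polyfit(y[m],z[m],1)[0].round(3))
    if n=="scene": cv2.imwrite("pics/s4.png",cv2.resize(im[140:260,260:420],(800,600),interpolation=cv2.INTER_CUBIC))
E
python3 togo.py .5153 .0434 .1225 7 30
```

```text
clock: 10.4
eef_pos: [0.6413, 0.057, 0.161]
tool_rot: [-0.062, 0.998, 0.0, 0.001]
ft_force: [-2.0, 0.4, 5.3]
grip_width: 0.0113
grasp_force: 61.9
clock: 10.9
eef_pos: [0.6411, 0.057, 0.159]
tool_rot: [-0.062, 0.998, 0.0, -0.0]
ft_force: [0.7, 0.4, 0.6]
grip_width: 0.0349
grasp_force: 0.0
clock: 12.15
eef_pos: [0.4238, 0.03, 0.2807]
tool_rot: [-0.062, 0.998, 0.0, 0.002]
ft_force: [0.3, -0.3, 0.2]
grip_width: 0.0349
grasp_force: 0.0
scene rib 105 [0.1751 0.1779] [0.6383 0.059  0.1748]
slab [0.1508 0.1549 0.1575] 0.009 -0.018
top rib 84 [0.1758 0.1806] [0.6403 0.0605 0.1761]
slab [0.1498 0.1553 0.1601] 0.04 0.003
t 12.25 pos [0.4246 0.0301 0.2801] shift now-axes [-91.3   2.1 157.8] target-axes [ -0.6   2.2 182.3] turn [ 0.    -0.521  0.001] tool z target [ 0.5   0.06 -0.87] F [-0.   0.   0.6] w 0.035 j [ 0.07  0.07 -0.07  1.43  0.   -0.05]
```

View pics/s4.png

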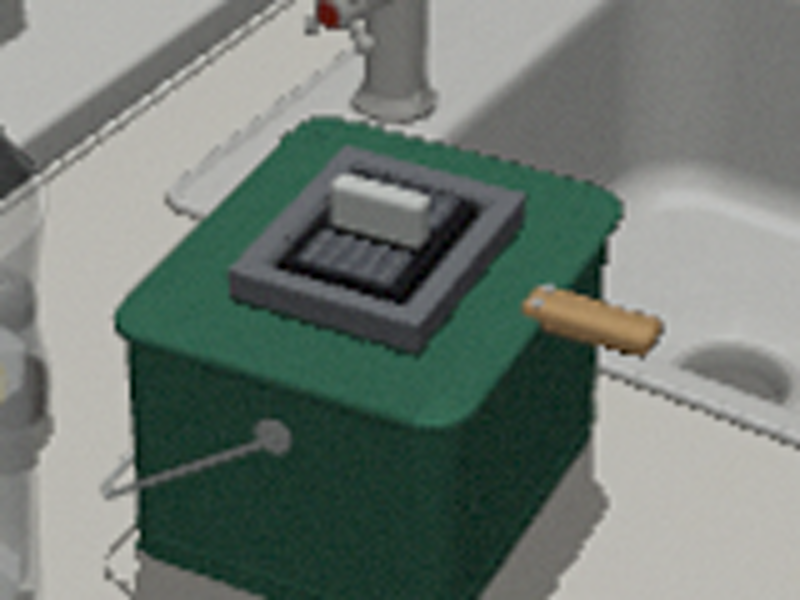

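The filter lies flat in its recess: the rib shows at crop (380,210), and the slab is level and at the right height. Next I tilt the tool and head for the tab.

```bash
python3 -m creep '[[[0,0,0],[0,-0.174,0]],[[0,0,0],[0,-0.174,0]],[[0,0,0],[0,-0.174,0]],[[0,0,0],[0,0,0]],[[0,0,0],[0,0,0]]]' 48 >/dev/null
python3 togo.py .5343 .0457 .1225 7 30
python3 - <<'E'
from h import *
p=vision.camera("top"); W=cloud(p); x,y,z=W[...,0],W[...,1],W[...,2]
m=(abs(x-.525)<.03)&(abs(y-.045)<.03)&(z>.12)&(z<.16); print(m.sum(),W[m].min(0),W[m].max(0),W[m].mean(0))
E
```

```text
t 12.88 pos [0.4252 0.03   0.2818] shift now-axes [-15.8   2.2 193. ] target-axes [-15.8   2.3 193. ] turn [0.    0.    0.001] tool z target [ 0.5   0.06 -0.87] F [0.1 0.3 0.3] w 0.0482 j [ 0.04 -0.33 -0.54  0.84  0.04 -0.07]
153 [0.5076091  0.03374764 0.13450373] [0.55499846 0.05945226 0.15026871] [0.53088382 0.0464045  0.14245724]
```

```bash
python3 -m creep '[[[-16,2,0],[0,0,0]],[[0,0,40],[0,0,0]],[[0,0,45],[0,0,0]],[[0,0,45],[0,0,0]],[[0,0,30],[0,0,0]],[[0,0,0],[0,0,0]],[[0,0,0],[0,0,0]]]'
python3 togo.py .5343 .0457 .1225 7 30
```

```text
clock: 13.8
eef_pos: [0.5172, 0.0437, 0.1496]
tool_rot: [-0.06, 0.964, 0.016, 0.258]
ft_force: [0.1, 0.4, 0.1]
grip_width: 0.0478
grasp_force: 0.0
t 13.8 pos [0.5172 0.0437 0.1496] shift now-axes [-1.4 -0.1 32. ] target-axes [-1.3 -0.1 32. ] turn [ 0.001 -0.001  0.001] tool z target [ 0.5   0.06 -0.87] F [0.1 0.4 0.1] w 0.0478 j [ 0.07  0.01 -0.65  0.39  0.03 -0.05]
```

```bash
python3 -m creep '[[[-1,0,12],[0,0,0]],[[0,0,12],[0,0,0]],[[0,0,8],[0,0,0]],[[0,0,0],[0,0,0]]]'
python3 -m creep '[[[0,0,0],[0,0,0]],[[0,0,0],[0,0,0]],[[0,0,0],[0,0,0]],[[0,0,0],[0,0,0]],[[0,0,0],[0,0,0]]]' 0
python3 togo.py .5343 .0457 .1225 7 30
```

```text
clock: 14.3
eef_pos: [0.5318, 0.0455, 0.1204]
tool_rot: [-0.059, 0.965, 0.016, 0.257]
ft_force: [0.4, 0.5, -0.2]
grip_width: 0.0481
grasp_force: 0.0
clock: 14.92
eef_pos: [0.5323, 0.0429, 0.1218]
tool_rot: [-0.058, 0.964, 0.013, 0.258]
ft_force: [-0.7, -5.8, 1.2]
grip_width: 0.0207
grasp_force: 58.7
t 14.93 pos [0.5323 0.0429 0.1218] shift now-axes [-2.3  2.5  0.5] target-axes [-2.3  2.5  0.6] turn [-0.006 -0.001 -0.001] tool z target [ 0.5   0.06 -0.87] F [-0.7 -5.8  1.2] w 0.0207 j [ 0.07  0.08 -0.67  0.3   0.02 -0.05]
```

The tab is pinched at 20.7 mm. Next I compute the arc in tool axes.

Run:
```python
import numpy as np
th=np.radians([0,2,5,9,13,17,21,25,29,33,37,41,45,49,53,56,58.5,60]); P=np.c_[-206*np.cos(th)+6*np.sin(th),206*np.sin(th)+6*np.cos(th)]
D=np.diff(P,axis=0); print(np.round(np.c_[np.degrees(th[1:]),D@[-.866,-.5],D@[.5,-.866]],1).tolist())
```

```text
[[2.0, -3.9, -6.1], [5.0, -6.2, -8.8], [9.0, -9.0, -11.2], [13.0, -9.7, -10.6], [17.0, -10.5, -9.9], [21.0, -11.1, -9.1], [25.0, -11.7, -8.3], [29.0, -12.3, -7.5], [33.0, -12.8, -6.6], [37.0, -13.2, -5.7], [41.0, -13.6, -4.8], [45.0, -13.9, -3.8], [49.0, -14.1, -2.8], [53.0, -14.3, -1.8], [56.0, -10.8, -0.7], [58.5, -9.0, -0.2], [60.0, -5.4, 0.1]]
```

```bash
python3 -m creep '[[[0,-2,0],[0,0,0]],[[-3.9,0,-6.1],[0,0,0]],[[-6.2,0,-8.8],[0,0,0]],[[-9,0,-11.2],[0,0,0]],[[-9.7,0,-10.6],[0,0,0]],[[-10.5,0,-9.9],[0,0,0]],[[-11.1,0,-9.1],[0,0,0]],[[0,0,0],[0,0,0]]]'
python3 togo.py .5343 .0457 .1225 7 30
python3 - <<'E'
from h import *
p=vision.camera("scene"); cv2.imwrite("pics/s5.png",cv2.resize(p["image"][120:270,240:440],(800,600)))
E
```

```text
clock: 15.92
eef_pos: [0.5473, 0.0447, 0.1942]
tool_rot: [-0.059, 0.965, 0.015, 0.256]
ft_force: [-1.0, -3.9, -3.3]
grip_width: 0.0215
grasp_force: 60.5
t 15.93 pos [0.5473 0.0447 0.1942] shift now-axes [46.6  2.7 55.9] target-axes [46.9  2.6 55.7] turn [-0.001 -0.004  0.   ] tool z target [ 0.5   0.06 -0.87] F [-1.  -3.9 -3.3] w 0.0215 j [ 0.07  0.01 -0.51  0.53  0.03 -0.05]
```

View pics/s5.png

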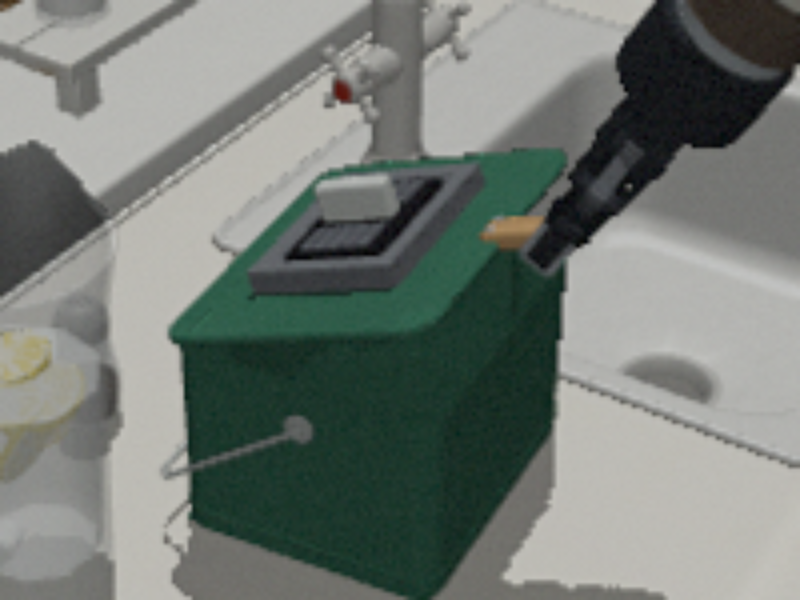

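The lid is about 20° open, with the tab still gripped at crop (515,232) and the filter seated at (350,210). I continue along the arc.

```bash
python3 -m creep '[[[-11.7,-1,-8.3],[0,0,0]],[[-12.3,-1,-7.5],[0,0,0]],[[-12.8,0,-6.6],[0,0,0]],[[-13.2,0,-5.7],[0,0,0]],[[-13.6,0,-4.8],[0,0,0]],[[-13.9,0,-3.8],[0,0,0]],[[0,0,0],[0,0,0]]]'
python3 -m creep '[[[-14.1,0,-2.8],[0,0,0]],[[-14.3,0,-1.8],[0,0,0]],[[-10.8,0,-0.7],[0,0,0]],[[-9,0,-0.2],[0,0,0]],[[-5.4,0,0],[0,0,0]],[[0,0,0],[0,0,0]],[[0,0,0],[0,0,0]],[[0,0,0],[0,0,0]]]'
cat > ang.py <<'E'
from h import *
o=bot.get_obs(); g=np.array(o["eef_pos"])-.019*R.from_quat(o["tool_rot"]).apply([0,0,1])
h=np.array([.729,.0695,.133]); d=g-h; xp=d[0]*np.cos(np.radians(7))+d[1]*np.sin(np.radians(7))
print("tcp angle",np.degrees(np.arctan2(d[2],-xp)-np.arctan2(6,206)),"r",np.hypot(d[2],xp),"F",o["ft_force"],o["clock"])
for n in ("scene","top"):
    p=vision.camera(n); W=cloud(p); im=p["image"].astype(int)
    m=(abs(W[...,0]-.66)<.09)&(abs(W[...,1]-.06)<.13)&(W[...,2]>.15)&(W[...,2]<.32)&(im[...,1]>im[...,2]+15)&(im[...,1]>im[...,0]+8)
    P=W[m]
    for _ in range(4):
        c=P.mean(0); v=np.linalg.svd(P-c,full_matrices=False)[2][2]; v*=np.sign(v[2]); e=abs((P-c)@v); P=P[e<max(.003,2*e.std())]
    print(n,m.sum(),len(P),"lid normal",v.round(3),"angle",np.degrees(np.arccos(v[2])))
    cv2.imwrite(f"pics/{n}6.png",cv2.resize(p["image"][90:270,220:460],(800,600)))
E
python3 ang.py
```

```text
clock: 16.85
eef_pos: [0.5963, 0.0504, 0.265]
tool_rot: [-0.06, 0.964, 0.017, 0.257]
ft_force: [-5.7, 0.8, 2.0]
grip_width: 0.0211
grasp_force: 64.1
clock: 17.85
eef_pos: [0.6391, 0.0553, 0.2964]
tool_rot: [-0.06, 0.964, 0.016, 0.257]
ft_force: [-6.5, -0.5, 2.8]
grip_width: 0.0211
grasp_force: 67.5
tcp angle 59.15837521848652 r 0.2059874730957959 F [-6.51180226 -0.53959636  2.84881544] 17.85
scene 283 240 lid normal [0.836 0.083 0.542] angle 57.16021697710746
top 398 380 lid normal [0.83  0.096 0.549] angle 56.696822409458285
```

View pics/scene6.png

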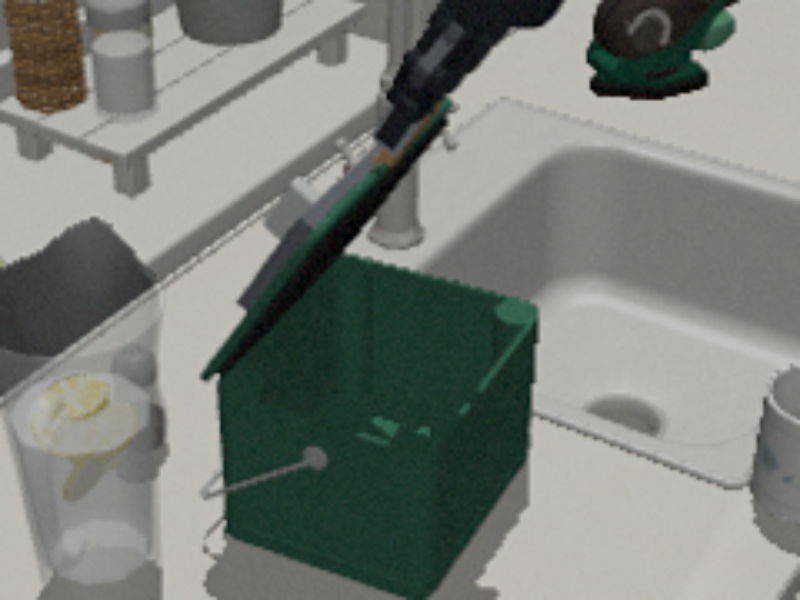

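The lid is near 60° with the tab still held (crop 400,140), and the filter is in its housing. The TCP gives 59.2° and the plane fits give 57°, so I raise it a little and measure again with edge pixels removed.

```bash
python3 -m creep '[[[-3,0,0],[0,0,0]],[[-3,0,0],[0,0,0]],[[0,0,0],[0,0,0]],[[0,0,0],[0,0,0]],[[0,0,0],[0,0,0]]]'
sed -i 's/^    P=W\[m\]/    m=cv2.erode(m.astype(np.uint8),np.ones((3,3)))>0; P=W[m]/; s/scene6/x/; s/6.png/7.png/' ang.py
python3 ang.py
python3 - <<'E'
from h import *
p=vision.camera("top"); W=cloud(p); im=p["image"]
h=np.array([.729,.0695,.133]);c,s=np.cos(np.radians(7)),np.sin(np.radians(7)); a=np.radians(60)
D=W-h; X=D[...,0]*c+D[...,1]*s; Y=-D[...,0]*s+D[...,1]*c; Z=D[...,2]
L=-X*np.cos(a)+Z*np.sin(a); N=X*np.sin(a)+Z*np.cos(a)   # along lid, out of lid (if 60 deg)
m=(L>.04)&(L<.14)&(abs(Y)<.023+0)&(N>.0)&(N<.07)
k=m&(N>.033); print("rib",k.sum(),L[k].mean().round(4),Y[k].mean().round(4),np.percentile(N[k],[50,90]).round(4))
for lo,hi in ((.01,.035),(.15,.17)):
    k=(L>lo)&(L<hi)&(abs(Y)<.095)&(abs(N)<.03); print("lid N at L",lo,k.sum(),np.median(N[k]).round(4))
E
```

```text
clock: 18.58
eef_pos: [0.6442, 0.0559, 0.2992]
tool_rot: [-0.06, 0.964, 0.016, 0.257]
ft_force: [-5.9, -0.1, 3.1]
grip_width: 0.0214
grasp_force: 67.7
tcp angle 60.79095702730934 r 0.2059757495017729 F [-5.85980556 -0.14278385  3.13629743] 18.575
scene 31 31 lid normal [0.849 0.102 0.519] angle 58.74956649924467
top 49 49 lid normal [0.823 0.095 0.56 ] angle 55.91334940407711
rib 42 0.0941 0.003 [0.0408 0.0434]
lid N at L 0.01 48 0.007
lid N at L 0.15 125 0.0033
```

View pics/top7.png

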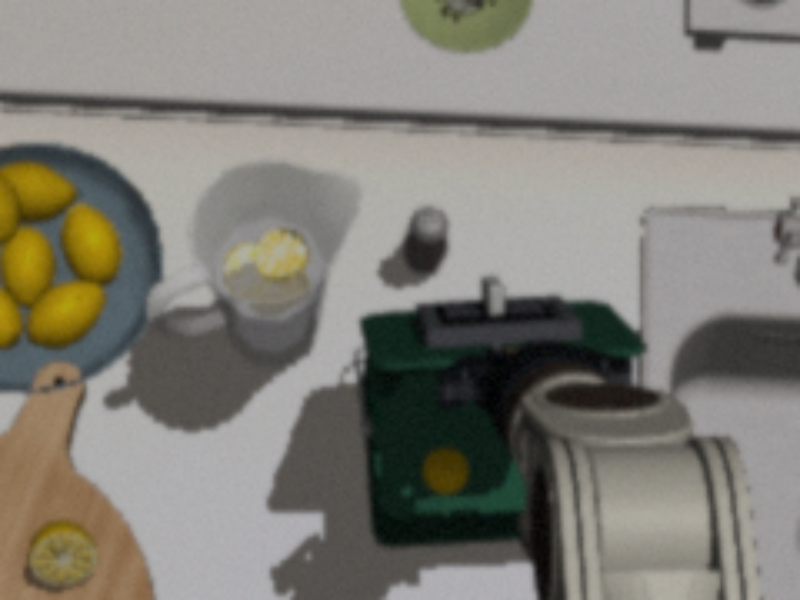

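The filter's rib stands out of the lid at crop (493,297), with the filter in its housing and the jug and board unmoved. The lid angle is 60° within about 1.5° (TCP 60.8°, depth readings a little lower), so I hand in with the tab still held.

```bash
python3 -c "
from workcell import workorder; print(workorder.job_done())"
```

```text
the job is handed in; nothing more can be done
None
```

The job is handed in: the filter lies flat in the lid's recess, and the arm is holding the lid by its tab at about 60° open (60.8° from the arm's position, 56–59° from the camera depth readings), with nothing else touched.

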